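Put the eyedrops away under the guard frame and start the drop timer

ROBOT

A 7-joint arm with a two-finger parallel gripper is mounted at the origin on the work surface. World frame = base frame: x ahead of the robot, y to its left, z up, the work surface at z = 0. Lengths are in m, angles in rad, forces in N, time in s.
With the tool pointing down it reaches from about 0.425 to 0.925 m from the base axis. Payload 6.8 kg.
Tool frame: the origin (TCP) lies midway between the tips of the shut fingers; the grasp point (between the pads) lies 19 mm behind it; z points along the fingers, y is the line along which they close (so a half turn about z gives the same grasp; the last joint's range is limited). The gripper opens to 85 mm and grips with 20 to 120 N. Pads are 22 mm wide; open, the fingers measure 114 mm over their backs; the gripper's body (76 mm by 85 mm) begins 54 mm behind the grasp point. The pads swing forward as they close: fully open they stand 13 mm farther back than shut.
Start: joints at [1.189, 0.477, 0.022, 1.555, -0.011, 1.109, -0.083], TCP at [0.183, -0.65, 0.231] pointing down, gripper open.
Joint ranges: [-2.96, 2.96], [-0.34, 2.1], [-1.41, 1.46], [0.24, 2.44], [-1.37, 4.51], [0.17, 1.92], [-2.96, 2.96]. Speed limits (rad/s): [2.39, 2.39, 3.14, 3.14, 3.14, 3.14, 3.14].

INTERFACE

Orientations are given as a rotation vector (axis times angle).
In Python, from bench import r gives the robot as it stands. The module is installed in compiled form; this text tells all that it offers.
- The arm moves only by the tool apply_moves, never from a script. Its argument "rows" is a list of rows, each a list of 6 numbers: the shift along the tool's x, y, z scaled (see below), then the turn, a rotation vector about the tool's x, y, z scaled (see below). A call has 1 to 5 rows; each row is the pose to reach, as a shift and turn from the pose commanded when the call began, along the tool's axes at that moment; what a row does not reach only later rows make up. The controller multiplies each number of a shift by 0.25 m and each number of a turn by 90 degrees. A row lasts 1/8 s, in which the tool goes at most 62.5 mm and 10.7 degrees, less where a joint would pass 70% of its speed; a pose out of reach is approached as far as the arm can. A call with a number of a shift or a turn outside -1 to 1 is refused whole. A call with a gripper value outside its range is refused whole. "claw" is the opening, from 0 (shut) to 1 (fully open), set as the call begins (left out, the last holds). The fingers move at their own pace and stop on an object; "newtons" is the grip in N (left out, the last holds). Time passes only in rows, so rows that repeat a pose let the fingers close. It gives the time, the measured TCP pose, the force, the opening and the grip force at its end, in the units of the state.
- r.get_obs(): the state, without advancing time (a new reading comes with each control period).
- r.grab_frame(name): name is "scene" or "top"; returns a dict with "pixels" (384x512x3 uint8, red, green, blue), "intrinsics" (3x3 intrinsics, pixels), "eye" and "attitude" of the camera in the world. Camera axes: x right, y up, looking along -z (the intrinsics and any distortion apply to the point x, -y, -z); pixel columns grow to the right and rows downward; lengths in m; the calibration is good to about 2 mm. A picture is of the moment at which its call begins. There is no depth.
- r.hand_in(): hands the job in; it is judged then, once.
Trained networks look in a picture, given as the dict that the camera call returned (one of the last four; its "shot" number tells which), for a name from the list of things; names that differ only in an ending like _2 or _b are one class to them, and where a whole thing is asked for, a point or a joint stands for the part that bears it (a point fixed in the world has none). Each returns a list of dicts, best first, with "conf" (0 to 1); they miss things now and then, are a little off and sometimes report something else, mostly with a low value. They report only what shows in the picture. A call takes as long as a camera call. They do not tell look-alikes from the thing itself.
- r.search_frame(picture, thing): "rect" ([left, top, width, height] in pixels, round what is visible of it).
- r.outline_of(picture, thing): "pixels" (384x512 bool, what is visible of it) and "rect" ([left, top, width, height] in pixels, round what is visible of it).
- r.landmark_of(picture, thing): "point" ([column, row] in pixels: a listed point, or the origin of a listed thing).
The state is a dict: "clock": time; "joints": joint angles; "qvel": joint speeds; "tau": joint torques, N m; "tcp_pos": TCP position; "orientation": TCP orientation; "contact_force": force on the tool from outside, world axes, zero at the start; "moment": the same for the moment, N m; "grip_width": finger opening in m; "gripper_force": force on a finger pad.
Only numpy, scipy, OpenCV 4.12 (cv2) and the standard library are available. Lean on these libraries where they do the work, as an engineer would, in place of code of your own. Each camera call takes 0.05 s, during which the arm holds its last target. There are 200 camera calls.

TASK

Put the eyedrops away for the night: slide the blue round tray, without lifting it, onto the cork mark between the two posts, and stand every eyedrop bottle upright in it. Then hang the aluminium guard frame on both pins over the tray, fully down and flat on the posts, and last of all press the drop timer's red plunger down to its stop and let it spring back. Leave the other things on the cart where they are.

Things in the scene. Friction and masses are not known exactly. Their poses are not given: they have to be found in the camera images.
- tray: The blue round plastic tray, loose, open top: outer diameter 128 mm at the foot, 140 mm at the rim, 28 mm high, wall 3 mm, inner floor 4 mm up and 122 mm across. About 160 g. Origin: centre of the underside. This is the tray to slide and fill (the grey one at the far edge of the cart is not).
- mark (a point): Centre of the round cork mark, 144 mm across, flat on the cart top midway between the two posts of the fixed stand. x axis along the line through both posts. The stand's grey base strip and the cork are flush with the cart top: nothing to climb.
- pins (a point): Midpoint between the stand's two pins at the height of the posts' flat tops, 90 mm above the cart top. Its x axis runs along the line through both pins. Posts: white, 22 mm across, standing 115 mm either side of this point along x; on each post's top stands a steel pin 10 mm across and 30 mm tall, its last 6 mm tapered to 5 mm.
- pin_a (a point): Tip of the pin on the +x side of the stand, 120 mm above the cart top.
- pin_b (a point): Tip of the pin on the -x side of the stand, 120 mm above the cart top.
- frame: The aluminium guard frame, loose, lying flat: 270 mm long (its x), 60 mm wide (its y), 8 mm thick, about 180 g, with one vertical 14 mm through hole near each end, 115 mm either side of the centre along x. A black upright handle stands on its centre: 50 mm along x, 12 mm thick along y, from 8 to 44 mm above the underside (pinch it across y, from above). Origin: centre of the underside, z up. Fits either way round.
- plunger (a joint): Travel of the drop timer's spring plunger, m: 0 is up, 0.010 is down at its stop. About 2 N to start it, 6.5 N at the stop; it springs back up by itself.
- plunger_top (a point): Centre of the top face of the plunger's red head, 30 mm across, 60 mm above the cart top when up. The drop timer is a fixed white round housing, 64 mm across and 38 mm high, with the plunger on top.
- vial: Small amber glass vial, steel cap, 24 mm across, 54 mm high: leave alone. Origin: centre of the underside.
- lens_case: Flat contact-lens case, two round wells, 30 x 62 x 12 mm: leave alone. Origin: centre of the underside.
- cream_jar: Squat white jar with wooden lid, 40 mm across, 32 mm high: leave alone. Origin: centre of the underside.
- compact: Round steel compact mirror, 66 mm across, 10 mm thick, in the grey tray: leave alone. Origin: centre of the underside.
- spare_tray: Grey round tray, same sizes as the blue one, near the far edge of the cart: leave alone. Origin: centre of the underside.
- specs_case: Blue spectacle case, 62 x 160 x 41 mm, near the far edge: leave alone. Origin: centre of the underside.
- drops1: Eyedrop bottle standing upright, cap red: round white body 28 mm across, 32 mm high, with a coloured band; above it a straight coloured cap 19 mm across, from 32 to 72 mm height (grip it by the cap, from above). 30 g. Origin: centre of the underside; z up along the bottle. Three to five of the five bottles are there; the others are absent (no pose).
- drops2: Eyedrop bottle standing upright, cap green: round white body 28 mm across, 32 mm high, with a coloured band; above it a straight coloured cap 19 mm across, from 32 to 72 mm height (grip it by the cap, from above). 30 g. Origin: centre of the underside; z up along the bottle. Three to five of the five bottles are there; the others are absent (no pose).
- drops3: Eyedrop bottle standing upright, cap orange: round white body 28 mm across, 32 mm high, with a coloured band; above it a straight coloured cap 19 mm across, from 32 to 72 mm height (grip it by the cap, from above). 30 g. Origin: centre of the underside; z up along the bottle. Three to five of the five bottles are there; the others are absent (no pose).
- drops4: Eyedrop bottle standing upright, cap blue: round white body 28 mm across, 32 mm high, with a coloured band; above it a straight coloured cap 19 mm across, from 32 to 72 mm height (grip it by the cap, from above). 30 g. Origin: centre of the underside; z up along the bottle. Three to five of the five bottles are there; the others are absent (no pose).
- drops5: Eyedrop bottle standing upright, cap yellow: round white body 28 mm across, 32 mm high, with a coloured band; above it a straight coloured cap 19 mm across, from 32 to 72 mm height (grip it by the cap, from above). 30 g. Origin: centre of the underside; z up along the bottle. Three to five of the five bottles are there; the others are absent (no pose).
Not all that is in view belongs to the job. Of the things that look like the drops4, take the one that is farthest to the robot's left at the start.

How it is judged:
By the outcome, as a careful person would: the job done as asked, in the order asked, and still so for the second after the job is handed in, with the robot touching nothing.
Of drops1, drops2, drops3, drops4, drops5 only 3 to 5 are there at a start; the rules pass over those that are not, and their reading is None.
At some moment in a run one of frame may be knocked a few centimetres aside while the robot is not near it.
Once in a run the grip may slacken for a moment while it holds something.
It also fails if it takes over 208 s, if anything falls off the work surface, if the arm or the gripper's body presses on something with over 40 N, if the wrist force passes 120 N, or if a joint passes its speed limit or range.

## Working session

There is one attempt and no reset: what is moved stays moved. The work goes in short steps, Python scripts to look and compute and a tool call to move; the robot and the scene stay as the last step left them, time stands still between calls to the robot, and variables do not carry over. Pictures are saved under pics/ and viewed, at most 14 in all, crops included, and the job is handed in when it is done.

Besides the shell and the picture viewer there is one more tool, called after ">>>" by a JSON object that holds its "fn" and its "kwargs". apply_moves: Moves the arm, as the interface text tells. Its arguments: {"type":"object","properties":{"rows":{"type":"array","items":{"type":"array","items":{"type":"number"}}},"claw":{"type":"number"},"newtons":{"type":"number"}},"required":["rows"]}

```bash
mkdir -p pics; cat > h.py <<'E'
import numpy as np, cv2
from scipy.spatial.transform import Rotation as R
from bench import r
def save(p,name,crop=None,s=1):
    im=p["pixels"]
    if crop: x,y,w,h=crop; im=im[y:y+h,x:x+w]
    im=cv2.resize(im,None,fx=s,fy=s,interpolation=cv2.INTER_CUBIC)
    cv2.imwrite("pics/"+name,im[:,:,::-1])
def att(p):
    a=np.array(p["attitude"],float)
    return a if a.shape==(3,3) else (R.from_rotvec(a).as_matrix() if a.size==3 else R.from_quat(a).as_matrix())
def w(p,uv,z):
    K=np.array(p["intrinsics"]); d=np.linalg.solve(K,[uv[0],uv[1],1]); d=att(p)@(d*[1,-1,-1])
    e=np.array(p["eye"]); return e+d*(z-e[2])/d[2]
def px(p,X):
    c=att(p).T@(np.array(X)-p["eye"]); q=np.array(p["intrinsics"])@(c*[1,-1,-1]); return q[:2]/q[2]
E
python3 - <<'E'
from h import *
o=r.get_obs(); print({k:np.round(v,3) for k,v in o.items()})
for n in("scene","top"):
    p=r.grab_frame(n); save(p,n+"0.png",s=1.5); print(n,p["intrinsics"],p["eye"],p["attitude"],[k for k in p])
    for t,z in dict(tray=0,mark=0,pins=.09,pin_a=.12,pin_b=.12,frame=0,plunger_top=.06,vial=0,cream_jar=0,spare_tray=0,specs_case=0,drops1=0,drops2=0,drops3=0,drops4=0,drops5=0).items():
        for d in r.landmark_of(p,t)[:4]: print(t,round(d["conf"],2),np.round(d["point"]),np.round(w(p,d["point"],z),3))
E
```

```text
{'clock': np.float64(0.0), 'joints': array([ 1.189,  0.478,  0.022,  1.556, -0.012,  1.109, -0.083]), 'qvel': array([-0.   , -0.001, -0.002, -0.001,  0.001, -0.   ,  0.001]), 'tau': array([ 0.0000e+00, -5.9645e+01,  1.6080e+00, -2.8120e+01,  1.2000e-02,
        9.0000e-03, -0.0000e+00]), 'tcp_pos': array([ 0.182, -0.649,  0.23 ]), 'orientation': array([-3.11e+00, -4.29e-01,  1.00e-03]), 'contact_force': array([-0.564,  0.645,  0.391]), 'moment': array([-0.01 , -0.026,  0.027]), 'gripper_force': np.float64(0.0), 'grip_width': np.float64(0.085)}
scene [[430.52906126   0.         257.91421228]
 [  0.         430.52906126 187.0963652 ]
 [  0.           0.           1.        ]] [1.30474764 0.38603336 0.80815087] [0.51421535 0.89340955 1.92154825] ['pixels', 'intrinsics', 'eye', 'attitude', 'shot']
tray 0.57 [222. 184.] [ 0.518 -0.179  0.   ]
mark 0.81 [271. 216.] [0.568 0.008 0.   ]
mark 0.2 [150. 162.] [ 0.536 -0.434  0.   ]
pins 0.67 [271. 186.] [ 0.552 -0.002  0.09 ]
pins 0.54 [192. 153.] [ 0.531 -0.265  0.09 ]
pin_a 0.85 [295. 158.] [0.451 0.018 0.12 ]
pin_a 0.81 [245. 203.] [ 0.667 
[... 2588 characters left out ...]
ps2 0.57 [164. 253.] [0.362 0.349 0.   ]
drops2 0.56 [173. 217.] [0.489 0.319 0.   ]
drops2 0.54 [143. 227.] [0.455 0.427 0.   ]
drops2 0.53 [161. 216.] [0.493 0.362 0.   ]
drops3 0.57 [164. 253.] [0.362 0.349 0.   ]
drops3 0.56 [173. 217.] [0.489 0.319 0.   ]
drops3 0.54 [143. 227.] [0.455 0.427 0.   ]
drops3 0.53 [161. 216.] [0.493 0.362 0.   ]
drops4 0.57 [164. 253.] [0.362 0.349 0.   ]
drops4 0.56 [173. 217.] [0.489 0.319 0.   ]
drops4 0.54 [143. 227.] [0.455 0.427 0.   ]
drops4 0.53 [161. 216.] [0.493 0.362 0.   ]
drops5 0.57 [164. 253.] [0.362 0.349 0.   ]
drops5 0.56 [173. 217.] [0.489 0.319 0.   ]
drops5 0.54 [143. 227.] [0.455 0.427 0.   ]
drops5 0.53 [161. 216.] [0.493 0.362 0.   ]
```

View pics/scene0.png

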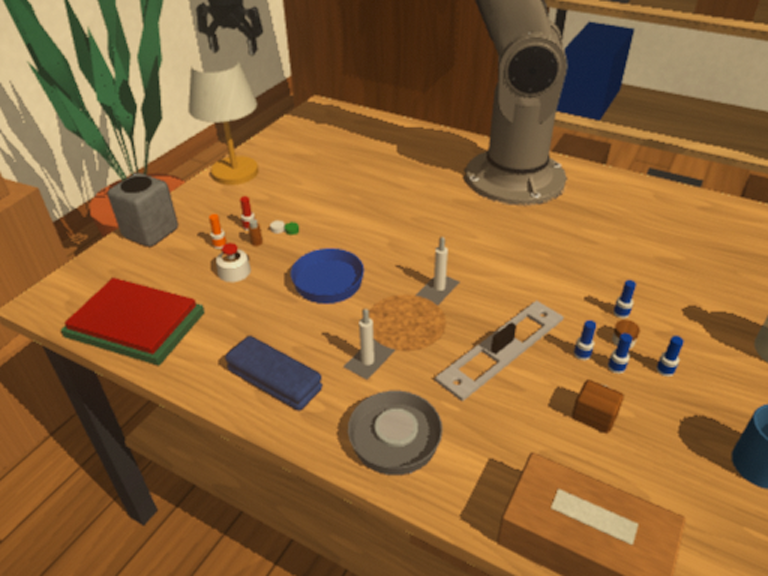

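View pics/top0.png

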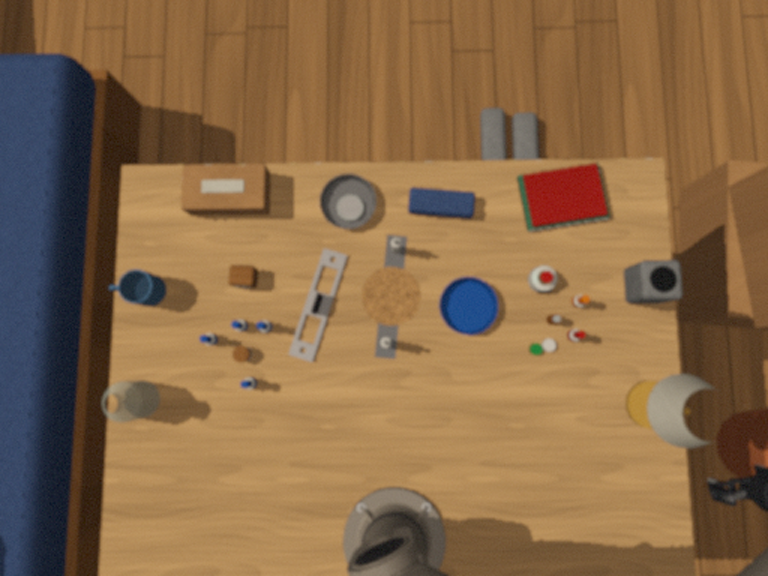

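Scene view (1.5x): four blue-capped bottles sit at (586,340), (621,352), (672,355) and (626,298). Red is at (247,212) and orange at (216,231), with an amber vial at (255,233) and a jar with a red lid at (232,262). Green and yellow bottles are absent. drops4 must be the bottle with the largest y, which is scene (672,355) / top (208,339). I'll check that in a close crop.

```bash
python3 - <<'E'
from h import *
p=r.grab_frame("scene"); q=r.grab_frame("top")
def c(p,x,y,w_,h_): return cv2.resize(p["pixels"][y:y+h_,x:x+w_],(400,300),interpolation=cv2.INTER_CUBIC)
im=np.vstack([np.hstack([c(p,375,180,100,75),c(p,130,120,100,75)]),np.hstack([c(p,220,140,100,75*1),c(q,210,145,140,105)])])
cv2.imwrite("pics/comp1.png",im[:,:,::-1])
np.save("s0.npy",p["pixels"]);np.save("t0.npy",q["pixels"])
import pickle; pickle.dump((p,q),open("pq0.pkl","wb"))
for n,P in(("s",p),("t",q)):
    hsv=cv2.cvtColor(P["pixels"],cv2.COLOR_RGB2HSV)
    for col,lo,hi in(("blue",(105,150,60),(125,255,255)),("red",(0,200,90),(4,255,255)),("red2",(172,200,90),(180,255,255)),("orange",(6,220,200),(14,255,255)),("yel",(25,150,100),(34,255,255)),("green",(40,120,60),(85,255,255))):
        m=cv2.inRange(hsv,lo,hi); k,_,st,ce=cv2.connectedComponentsWithStats(m)
        for i in range(1,k):
            if 8<st[i][4]<4000: print(n,col,st[i],ce[i].round(1))
E
```

```text
s blue [ 372   15   49   64 1786] [393.2  45.8]
s blue [198 167  39  30 795] [215.6 182.6]
s blue [415 187   8  15  70] [418.8 193.9]
s blue [412 206   8   4  27] [415.4 207.4]
s blue [389 214   8  15  75] [392.5 220.7]
s blue [412 223   9  15  85] [416.1 229.6]
s blue [445 225  10  15  83] [449.8 231.7]
s blue [386 233   8   5  26] [389.5 235.3]
s blue [409 242   8   5  29] [412.2 244.2]
s blue [441 244   9   5  29] [445.2 246.3]
s red [161 132   6  12  38] [163.9 137.2]
s red [149 163   9   7  48] [152.9 165.6]
s red [  44  186   86   49 2411] [ 87.4 209.4]
s orange [140 143   7  13  51] [143.6 148.3]
s orange [145 159   5   5  20] [147.  161.1]
s green [190 148   9   8  57] [194.2 151.8]
t blue [ 295  186   36   36 1018] [312.5 203.6]
t blue [135 225   5   2   9] [136.8 225.6]
t red [ 350  110   54   40 1625] [376.4 129.7]
t red [361 182   7   6  29] [363.8 184.3]
t red [384 222   6   3  12] [386.8 223. ]
t green [353 229   9   7  44] [356.9 232.3]
```

View pics/comp1.png

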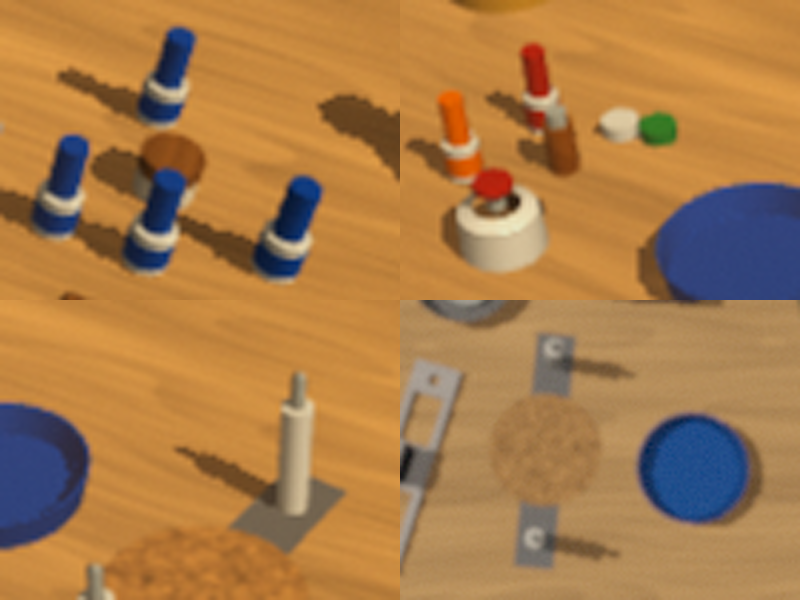

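The crops confirm the four blue bottles. The rightmost in scene, at (449,231), has the largest y, so it is drops4. The red head on the white housing at (152,166) is the timer. Next: refine positions by silhouette matching.

```bash
cat >> h.py <<'E'
from scipy.optimize import least_squares
def cyl(p,x,y,rad,z0,z1):
    "centroid of the silhouette of a vertical cylinder"
    a=np.linspace(0,2*np.pi,40); P=[px(p,[x+rad*np.cos(t),y+rad*np.sin(t),z]) for t in a for z in(z0,z1)]
    h=cv2.convexHull(np.array(P,np.float32)); M=cv2.moments(h*16); return np.array([M["m10"],M["m01"]])/M["m00"]/16
def blob(p,lo,hi,near,rad=12):
    hsv=cv2.cvtColor(p["pixels"],cv2.COLOR_RGB2HSV); m=cv2.inRange(hsv,lo,hi); c=np.zeros_like(m); cv2.circle(c,tuple(int(round(v)) for v in near),rad,255,-1); m&=c
    k,l,st,ce=cv2.connectedComponentsWithStats(m)
    if k<2: return None,0
    i=1+st[1:,4].argmax(); return ce[i],st[i,4]
def fit(p,uv,rad,z0,z1,g=(.5,0)):
    return least_squares(lambda v:cyl(p,v[0],v[1],rad,z0,z1)-uv,g).x
E
python3 - <<'E'
from h import *
import pickle; p,q=pickle.load(open("pq0.pkl","rb"))
for n,uv in dict(blue=(449.8,231.7),red=(163.9,137.2),orange=(143.6,148.3),bl2=(416.1,229.6),bl3=(418.8,193.9)).items():
    x=fit(p,uv,.0095,.032,.072); print(n,x.round(4),"top px of cap",px(q,[*x,.072]).round(1), q["pixels"][tuple(px(q,[*x,.072]).round().astype(int)[::-1])])
W=((0,0,140),(180,90,255))
for n,P,l in(("s",p,[(293,178),(244.5,227)]),("t",q,[(263.5,161.8),(257.3,228.3)])):
    for near in l:
        uv,a=blob(P,(0,0,130 if n=="s" else 150),(180,70,255),near,16 if n=="s" else 6)
        print(n,near,uv,a, fit(P,uv,.011,0,.09) if n=="s" else w(P,uv,.09), w(P,near,.09))
# trays (blue) rims
for n,P,near in(("s",p,(218,183)),("t",q,(312,204))):
    uv,a=blob(P,(105,120,40),(125,255,255),near,40); print("tray",n,uv,a, fit(P,uv,.068,0,.028))
# cork vs wood: net masks
for n,P in(("s",p),("t",q)):
    pass
for n in("scene","top"):
    P=r.grab_frame(n)
    for t in("mark","tray","frame","plunger_top","vial"):
        for d in r.outline_of(P,t)[:2]:
            m=d["pixels"].astype(np.uint8); M=cv2.moments(m,True); c=np.array([M["m10"],M["m01"]])/max(M["m00"],1)
            o={"mark":lambda:w(P,c,0),"tray":lambda:fit(P,c,.068,0,.028),"vial":lambda:fit(P,c,.012,0,.054)}.get(t,lambda:w(P,c,.01))()
            print(n,t,round(d["conf"],2),c.round(1),M["m00"],o.round(4))
E
```

```text
blue [0.4576 0.4347] top px of cap [134.6 225.7] [ 51  84 143]
red [ 0.4615 -0.4279] top px of cap [386.9 222.4] [165  35  24]
orange [ 0.5388 -0.4444] top px of cap [390.5 199.7] [191 106  24]
bl2 [0.489  0.3623] top px of cap [155.8 216.3] [ 41  81 142]
bl3 [0.3542 0.3372] top px of cap [162.1 256.1] [ 46  84 142]
s (293, 178) [295.81818182 166.18181818] 11 [ 0.39275198 -0.00273923] [0.49464951 0.03471692 0.09      ]
s (244.5, 227) [244.35483871 215.        ] 31 [ 0.63836893 -0.03100182] [0.71060392 0.01325235 0.09      ]
t (263.5, 161.8) [262.36363636 161.40909091] 22 [ 0.67380289 -0.00656407  0.09      ] [ 0.67238573 -0.01046834  0.09      ]
t (257.3, 228.3) [255.96551724 227.75862069] 29 [0.44650849 0.01724279 0.09      ] [0.44465739 0.01275986 0.09      ]
tray s [216.75248419 182.68563686] 1107 [ 0.53033576 -0.18765508]
tray t [312.49476689 203.52045671] 1051 [ 0.53320641 -0.18356278]
scene mark 0.64 [268.5 213.8] 2643.0 [ 0.5624 -0.0016  0.    ]
scene tray 0.69 [217.2 183.5] 1476.0 [ 0.5329 -0.1845]
scene frame 0.73 [331.3 233.5] 1467.0 [0.5591 0.1765 0.01  ]
scene plunger_top 0.57 [152.4 167.1] 81.0 [ 0.5599 -0.4019  0.01  ]
scene vial 0.59 [169.  154.2] 104.0 [ 0.5005 -0.3816]
top mark 0.76 [260.1 196.7] 1863.0 [0.5611 0.0033 0.    ]
top tray 0.78 [311.8 202.8] 1211.0 [ 0.5357 -0.1811]
top frame 0.96 [211.3 203.2] 950.0 [0.5381 0.1793 0.01  ]
top frame 0.74 [383.3 222.6] 56.0 [ 0.4634 -0.4341  0.01  ]
```

>>> {"fn": "apply_moves", "kwargs": {"rows": [[0.892,-0.664,0,0,0,0.1744],[0.892,-0.664,0,0,0,0.1744],[0.892,-0.664,0,0,0,0.1744],[0.892,-0.664,0,0,0,0.1744],[0.892,-0.664,0,0,0,0.1744]], "claw": 0, "newtons": 30}}

```text
clock: 3.02
tcp_pos: [0.3552, -0.4262, 0.2316]
orientation: [-3.141, -0.008, -0.002]
contact_force: [-0.4, -0.9, 1.1]
grip_width: 0.0002
gripper_force: 0.0
```

>>> {"fn": "apply_moves", "kwargs": {"rows": [[0.72,-0.92,0.32,0,0,0],[0.72,-0.92,0.32,0,0,0],[0.72,-0.92,0.32,0,0,0],[0.72,-0.92,0.32,0,0,0],[0.72,-0.92,0.32,0,0,0]]}}

```text
clock: 3.65
tcp_pos: [0.5338, -0.1976, 0.151]
orientation: [-3.141, -0.002, -0.001]
contact_force: [0.6, -1.1, 0.8]
grip_width: -0.0001
gripper_force: 0.0
```

>>> {"fn": "apply_moves", "kwargs": {"rows": [[0,-0.05,0.25,0,0,0],[0,-0.05,0.45,0,0,0],[0,-0.05,0.564,0,0,0],[0,-0.05,0.564,0,0,0]]}}

```text
clock: 4.15
tcp_pos: [0.5307, -0.1868, 0.0084]
orientation: [-3.14, -0.0, 0.007]
contact_force: [0.4, -0.4, 1.2]
grip_width: 0.0002
gripper_force: 0.0
```

>>> {"fn": "apply_moves", "kwargs": {"rows": [[0.015,-0.1,0,0,0,0],[0.021,-0.15,0,0,0,0],[0.028,-0.2,0,0,0,0],[0.035,-0.25,0,0,0,0],[0.042,-0.3,0,0,0,0]]}}

```text
clock: 4.78
tcp_pos: [0.5432, -0.1127, 0.0108]
orientation: [3.141, -0.002, 0.001]
contact_force: [-0.4, -2.6, 2.0]
grip_width: 0.0001
gripper_force: 1.7
```

>>> {"fn": "apply_moves", "kwargs": {"rows": [[0.008,-0.06,0,0,0,0],[0.018,-0.12,0,0,0,0],[0.026,-0.18,0,0,0,0],[0.035,-0.24,0,0,0,0],[0.043,-0.3,0,0,0,0]]}}

```text
clock: 5.4
tcp_pos: [0.5537, -0.0362, 0.0103]
orientation: [3.142, -0.0, -0.0]
contact_force: [-0.6, -2.7, 3.2]
grip_width: -0.0001
gripper_force: 2.1
```

>>> {"fn": "apply_moves", "kwargs": {"rows": [[0.008,-0.06,0,0,0,0],[0.018,-0.12,0,0,0,0],[0.026,-0.18,0,0,0,0],[0.035,-0.22,0,0,0,0],[0.038,-0.24,0,0,0,0]]}}

```text
clock: 6.02
tcp_pos: [0.5633, 0.0235, 0.0103]
orientation: [3.142, 0.001, -0.0]
contact_force: [-1.0, -4.0, 3.2]
grip_width: 0.0002
gripper_force: 2.1
```

```bash
cat >> h.py <<'E'
def tray():
    out=[]
    for n in("scene","top"):
        P=r.grab_frame(n)
        d=r.outline_of(P,"tray")[0]; m=d["pixels"].astype(np.uint8); M=cv2.moments(cv2.convexHull(cv2.findNonZero(m))); c=np.array([M["m10"],M["m01"]])/M["m00"]
        f=fit(P,c,.068,0,.028); print(n,round(d["conf"],2),m.sum(),c.round(1),f.round(4)); out.append(P)
    return out
E
python3 - <<'E'
from h import *
s,t=tray(); save(t,"t1.png",(200,130,130,110),5)
print(r.get_obs()["tcp_pos"])
E
```

```text
scene 0.95 1034 [259.4 205.1] [ 0.5548 -0.034 ]
top 0.71 412 [279.1 194.7] [ 0.5659 -0.065 ]
[0.56294391 0.02218966 0.01028986]
```

View pics/t1.png

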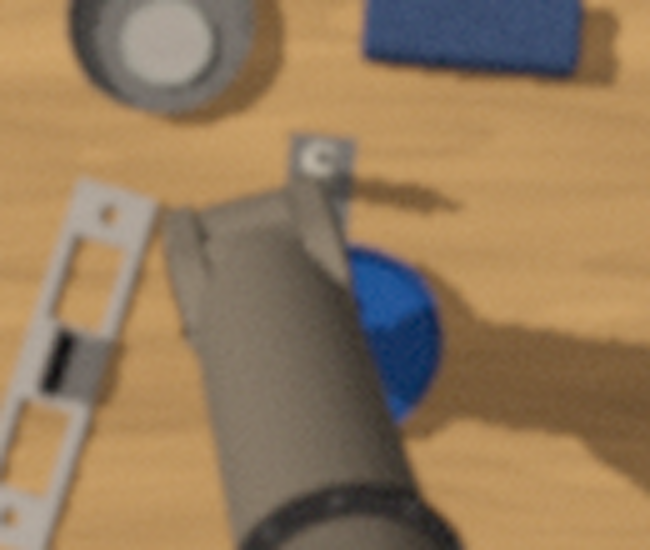

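The fingertips are pulling the tray along with them (rim visible at about (400,330) in the crop), and it has about 30 mm left to go.

>>> {"fn": "apply_moves", "kwargs": {"rows": [[0.004,-0.04,0,0,0,0],[0.008,-0.08,0,0,0,0],[0.012,-0.11,0,0,0,0],[0.014,-0.124,0,0,0,0],[0.014,-0.124,0,0,0,0]]}}

```text
clock: 6.85
tcp_pos: [0.5666, 0.0544, 0.0102]
orientation: [-3.141, -0.001, 0.0]
contact_force: [0.1, -0.2, -0.3]
grip_width: 0.0
gripper_force: 0.3
```

>>> {"fn": "apply_moves", "kwargs": {"rows": [[0,0.08,0,0,0,0],[0,0.08,-0.2,0,0,0],[0,0.08,-0.4,0,0,0],[0,0.3,-0.6,0,0,0],[0,0.5,-0.6,0,0,0]]}}

```text
clock: 7.48
tcp_pos: [0.5685, -0.0724, 0.1637]
orientation: [-3.141, -0.003, -0.01]
contact_force: [0.2, -0.8, -1.2]
grip_width: 0.0001
gripper_force: 0.0
```

>>> {"fn": "apply_moves", "kwargs": {"rows": [[-0.1,0.25,0,0,0,0],[-0.2,0.5,0,0,0,0],[-0.3,0.72,0,0,0,0],[-0.4,0.92,0,0,0,0],[-0.4,0.92,0,0,0,0]], "claw": 0.65}}

```text
clock: 8.1
tcp_pos: [0.4618, -0.3082, 0.16]
orientation: [3.139, -0.018, -0.003]
contact_force: [0.5, 1.3, 0.5]
grip_width: 0.0558
gripper_force: 0.0
```

```bash
python3 - <<'E'
from h import *
s,t=tray(); 
for n,P,g in(("s",s,(266,207)),("t",t,(260,196))):
    uv,a=blob(P,(105,120,40),(125,255,255),g,45); print(n,uv,a, fit(P,uv,.068,0,.028).round(4))
save(t,"t2.png",(200,130,130,110),5)
print(r.get_obs()["tcp_pos"])
E
```

```text
scene 0.71 1714 [270.3 210. ] [0.5576 0.001 ]
top 0.55 1191 [260.1 195.9] [0.5623 0.003 ]
s [269.12583768 209.25763217] 1343 [ 0.5567 -0.003 ]
t [260.65865385 196.6125    ] 1040 [0.5596 0.001 ]
[ 0.46686448 -0.30042446  0.16011916]
```

View pics/t2.png

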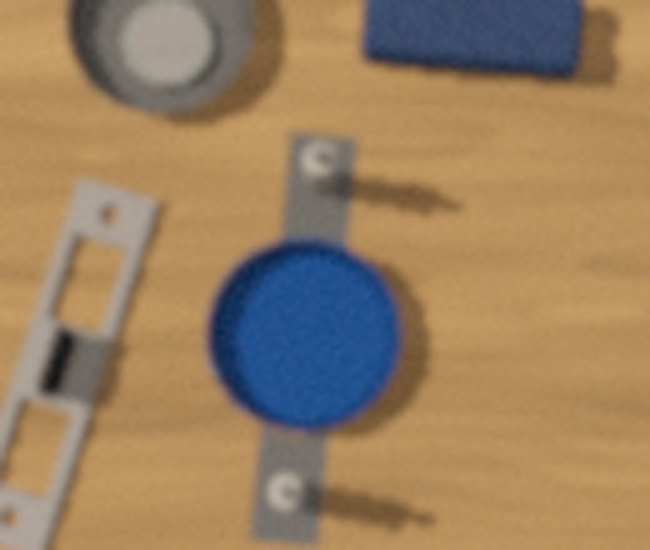

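The tray covers the cork exactly, with both strips visible either side. Now the red bottle.

>>> {"fn": "apply_moves", "kwargs": {"rows": [[-0.02,0.25,0,0,0,0],[-0.02,0.512,0,0,0,0],[-0.02,0.512,0.1,0,0,0],[-0.02,0.512,0.2,0,0,0],[-0.02,0.512,0.2,0,0,0]]}}

```text
clock: 8.93
tcp_pos: [0.4615, -0.4268, 0.1082]
orientation: [-3.138, -0.004, 0.005]
contact_force: [-0.1, 0.0, -0.2]
grip_width: 0.0556
gripper_force: 0.0
```

```bash
python3 - <<'E'
from h import *
s=r.grab_frame("scene"); save(s,"s3.png",(120,100,110,85),6)
print(r.get_obs()["tcp_pos"])
E
```

```text
[ 0.46222413 -0.42760429  0.10973072]
```

View pics/s3.png

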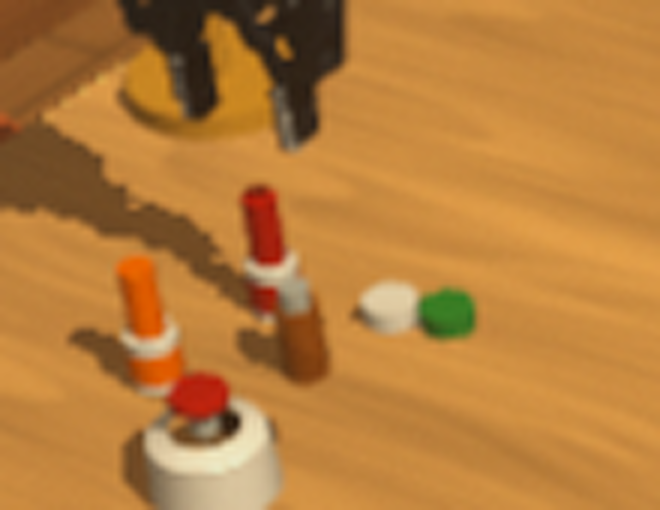

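Fingers straddle the red cap (tips at (200,110) and (297,140), cap top at (260,190)). Descending to grip.

>>> {"fn": "apply_moves", "kwargs": {"rows": [[0,0,0.15,0,0,0],[0,0,0.29,0,0,0],[0,0,0.29,0,0,0]]}}

```text
clock: 9.35
tcp_pos: [0.4612, -0.4276, 0.0367]
orientation: [-3.139, -0.002, 0.004]
contact_force: [0.3, -0.9, 0.8]
grip_width: 0.0556
gripper_force: 0.0
```

>>> {"fn": "apply_moves", "kwargs": {"rows": [[0,0,0,0,0,0],[0,0,0,0,0,0],[0,0,0,0,0,0],[0,0,0,0,0,0],[0,0,0,0,0,0]], "claw": 0, "newtons": 40}}

```text
clock: 9.98
tcp_pos: [0.4629, -0.4301, 0.0399]
orientation: [3.14, -0.0, 0.004]
contact_force: [-0.1, 0.5, 6.4]
grip_width: 0.0177
gripper_force: 39.1
```

>>> {"fn": "apply_moves", "kwargs": {"rows": [[0,0,-0.1,0,0,0],[0,0,-0.25,0,0,0],[0,0,-0.4,0,0,0],[0,0,-0.4,0,0,0]]}}

```text
clock: 10.48
tcp_pos: [0.4634, -0.431, 0.1419]
orientation: [3.137, -0.001, 0.009]
contact_force: [-0.7, 0.3, 0.5]
grip_width: 0.0182
gripper_force: 39.0
```

>>> {"fn": "apply_moves", "kwargs": {"rows": [[0.06,-0.2,0,0,0,0],[0.12,-0.42,0,0,0,0],[0.2,-0.64,0,0,0,0],[0.27,-0.868,0,0,0,0],[0.27,-0.868,0,0,0,0]]}}

```text
clock: 11.1
tcp_pos: [0.5308, -0.2056, 0.1373]
orientation: [-3.138, -0.015, -0.0]
contact_force: [-0.0, -0.8, 0.0]
grip_width: 0.0178
gripper_force: 39.1
```

>>> {"fn": "apply_moves", "kwargs": {"rows": [[0.06,-0.2,0,0,0,0],[0.12,-0.42,0,0,0,0],[0.2,-0.64,0,0,0,0],[0.26,-0.868,0,0,0,0],[0.26,-0.868,0,0,0,0]]}}

```text
clock: 11.72
tcp_pos: [0.5947, 0.0109, 0.1373]
orientation: [-3.139, -0.013, -0.0]
contact_force: [-0.4, 0.3, -0.2]
grip_width: 0.0181
gripper_force: 39.2
```

>>> {"fn": "apply_moves", "kwargs": {"rows": [[0,0,0.1,0,0,0],[0,0,0.2,0,0,0],[0,0,0.27,0,0,0],[0,0,0.32,0,0,0],[0,0,0.32,0,0,0]]}}

```text
clock: 12.35
tcp_pos: [0.5936, 0.0042, 0.057]
orientation: [3.141, -0.001, -0.003]
contact_force: [-0.0, -0.6, -0.4]
grip_width: 0.0176
gripper_force: 39.2
```

>>> {"fn": "apply_moves", "kwargs": {"rows": [[0,0,0.03,0,0,0],[0,0,0.057,0,0,0],[0,0,0.057,0,0,0]]}}

```text
clock: 12.72
tcp_pos: [0.5945, 0.0052, 0.0437]
orientation: [-3.141, -0.0, -0.001]
contact_force: [-0.5, 1.3, 0.5]
grip_width: 0.0178
gripper_force: 39.7
```

>>> {"fn": "apply_moves", "kwargs": {"rows": [[0,0,0,0,0,0],[0,0,0,0,0,0],[0,0,0,0,0,0]], "claw": 0.5}}

```text
clock: 13.1
tcp_pos: [0.5941, 0.0046, 0.0435]
orientation: [3.142, -0.0, -0.0]
contact_force: [-0.1, -0.2, 0.2]
grip_width: 0.0426
gripper_force: 0.0
```

>>> {"fn": "apply_moves", "kwargs": {"rows": [[0,0,-0.15,0,0,0],[0,0,-0.35,0,0,0],[0,0,-0.5,0,0,0],[-0.1,0.2,-0.5,0,0,0],[-0.16,0.4,-0.5,0,0,0]]}}

```text
clock: 13.72
tcp_pos: [0.5536, -0.096, 0.1693]
orientation: [3.141, 0.002, 0.002]
contact_force: [0.0, -0.5, -0.1]
grip_width: 0.0429
gripper_force: 0.0
```

>>> {"fn": "apply_moves", "kwargs": {"rows": [[0,0.22,0,0,0,0],[0,0.44,0,0,0,0],[0,0.66,0,0,0,0],[0,0.84,0,0,0,0],[0,0.84,0,0,0,0]], "claw": 0.65}}

```text
clock: 14.35
tcp_pos: [0.5524, -0.3106, 0.1684]
orientation: [3.139, -0.012, -0.001]
contact_force: [0.1, 0.3, -0.4]
grip_width: 0.0551
gripper_force: 0.0
```

```bash
python3 - <<'E'
from h import *
s=r.grab_frame("scene"); save(s,"s4.png",(130,110,200,150),4)
uv,a=blob(s,(4,200,150),(16,255,255),(143.6,148.3),7); print("orange",uv,a,fit(s,uv,.0095,.032,.072))
uv,a=blob(s,(0,180,80),(4,255,255),(255,205),25); print("red",uv,a)
if a: print(fit(s,uv,.0095,.036,.076))
print(r.get_obs()["tcp_pos"])
E
```

```text
orange [142.98484848 148.68181818] 66 [ 0.54120006 -0.44468853]
red [265.5        206.16666667] 84
[0.59305999 0.00547017]
[ 0.55324694 -0.30731881  0.1682546 ]
```

View pics/s4.png

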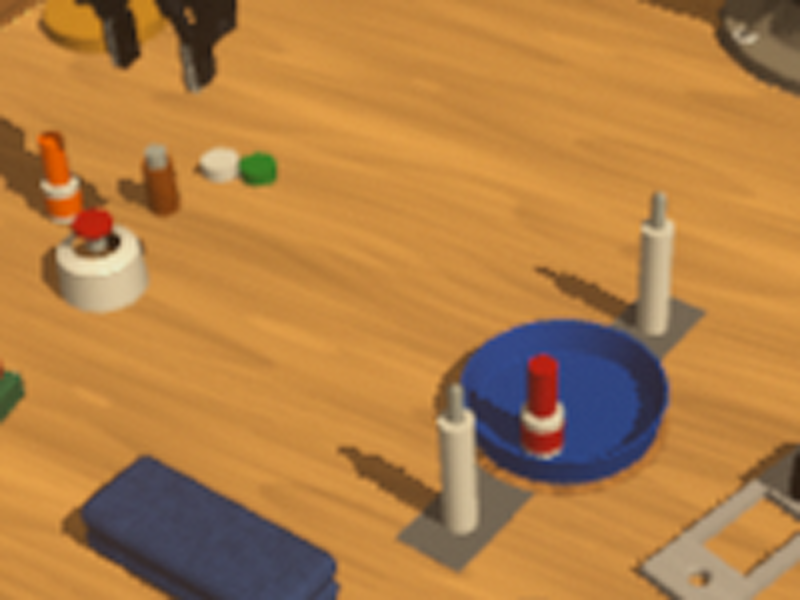

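Red stands upright in the tray (at (543,400) in the crop). Now orange.

>>> {"fn": "apply_moves", "kwargs": {"rows": [[-0.05,0.22,0,0,0,0],[-0.052,0.44,0,0,0,0],[-0.052,0.549,0,0,0,0],[-0.052,0.549,0.15,0,0,0],[-0.052,0.549,0.24,0,0,0]]}}

```text
clock: 15.02
tcp_pos: [0.5413, -0.4403, 0.1068]
orientation: [-3.139, -0.002, 0.002]
contact_force: [-0.2, 0.6, 0.0]
grip_width: 0.0551
gripper_force: 0.0
```

>>> {"fn": "apply_moves", "kwargs": {"rows": [[0,0,0.14,0,0,0],[0,0,0.275,0,0,0],[0,0,0.275,0,0,0]]}}

```text
clock: 15.4
tcp_pos: [0.5401, -0.4391, 0.0369]
orientation: [-3.137, -0.003, 0.007]
contact_force: [0.1, -0.2, 0.4]
grip_width: 0.0557
gripper_force: 0.0
```

>>> {"fn": "apply_moves", "kwargs": {"rows": [[0,0,0,0,0,0],[0,0,0,0,0,0],[0,0,0,0,0,0],[0,0,0,0,0,0],[0,0,0,0,0,0]], "claw": 0}}

```text
clock: 16.02
tcp_pos: [0.5424, -0.4432, 0.0419]
orientation: [3.14, -0.0, 0.004]
contact_force: [-0.4, 0.3, 7.7]
grip_width: 0.0179
gripper_force: 39.3
```

>>> {"fn": "apply_moves", "kwargs": {"rows": [[0,0,-0.1,0,0,0],[0,0,-0.25,0,0,0],[0,0,-0.45,0,0,0],[0,0,-0.45,0,0,0]]}}

```text
clock: 16.52
tcp_pos: [0.5435, -0.4447, 0.158]
orientation: [3.136, -0.001, 0.012]
contact_force: [-0.1, 0.5, 0.8]
grip_width: 0.0178
gripper_force: 39.1
```

>>> {"fn": "apply_moves", "kwargs": {"rows": [[0.01,-0.22,0,0,0,0],[0.01,-0.45,0,0,0,0],[0.02,-0.67,0,0,0,0],[0.027,-0.9,0,0,0,0],[0.027,-0.9,0,0,0,0]]}}

```text
clock: 17.15
tcp_pos: [0.5484, -0.2111, 0.152]
orientation: [-3.138, -0.013, 0.001]
contact_force: [0.6, -0.5, -0.4]
grip_width: 0.0178
gripper_force: 39.2
```

>>> {"fn": "apply_moves", "kwargs": {"rows": [[0.01,-0.22,0,0,0,0],[0.01,-0.45,0,0,0,0],[0.02,-0.67,0,0,0,0],[0.027,-0.89,0,0,0,0],[0.027,-0.89,0,0,0,0]]}}

```text
clock: 17.77
tcp_pos: [0.5548, 0.0099, 0.1522]
orientation: [-3.139, -0.012, -0.0]
contact_force: [-0.5, -0.5, -0.9]
grip_width: 0.018
gripper_force: 39.3
```

>>> {"fn": "apply_moves", "kwargs": {"rows": [[0,0,0.1,0,0,0],[0,0,0.2,0,0,0],[0,0,0.3,0,0,0],[0,0,0.37,0,0,0],[0,0,0.37,0,0,0]]}}

```text
clock: 18.4
tcp_pos: [0.5537, 0.0037, 0.0586]
orientation: [3.141, -0.002, -0.004]
contact_force: [-0.3, -0.2, -0.3]
grip_width: 0.018
gripper_force: 39.3
```

>>> {"fn": "apply_moves", "kwargs": {"rows": [[0.012,0,0.02,0,0,0],[0.012,0,0.046,0,0,0],[0.012,0,0.046,0,0,0]]}}

```text
clock: 18.77
tcp_pos: [0.5575, 0.0049, 0.0481]
orientation: [3.142, -0.0, -0.001]
contact_force: [-0.4, 0.4, -1.2]
grip_width: 0.0181
gripper_force: 39.3
```

>>> {"fn": "apply_moves", "kwargs": {"rows": [[0,0,0,0,0,0],[0,0,0,0,0,0],[0,0,0,0,0,0]], "claw": 0.5}}

```text
clock: 19.15
tcp_pos: [0.5578, 0.005, 0.0485]
orientation: [-3.142, 0.0, -0.001]
contact_force: [-0.3, 0.2, 0.8]
grip_width: 0.0425
gripper_force: 0.0
```

>>> {"fn": "apply_moves", "kwargs": {"rows": [[0,0,-0.15,0,0,0],[0,0,-0.35,0,0,0],[0,0,-0.5,0,0,0],[-0.1,-0.2,-0.5,0,0,0],[-0.2,-0.4,-0.5,0,0,0]]}}

```text
clock: 19.77
tcp_pos: [0.5076, 0.1058, 0.1742]
orientation: [-3.141, 0.003, -0.003]
contact_force: [-0.6, 0.7, -0.4]
grip_width: 0.0428
gripper_force: 0.0
```

>>> {"fn": "apply_moves", "kwargs": {"rows": [[-0.05,-0.22,0,0,0,0],[-0.1,-0.44,0,0,0,0],[-0.16,-0.66,0,0,0,0],[-0.2,-0.88,0,0,0,0],[-0.2,-0.88,0,0,0,0]], "claw": 0.55}}

```text
clock: 20.4
tcp_pos: [0.4554, 0.3306, 0.1736]
orientation: [-3.138, -0.013, 0.001]
contact_force: [0.2, -1.6, -0.7]
grip_width: 0.0467
gripper_force: 0.0
```

```bash
python3 - <<'E'
from h import *
s=r.grab_frame("scene"); save(s,"s5.png",(225,140,250,150),3.2)
uv,a=blob(s,(105,150,60),(125,255,255),(449.8,231.7),9); print("blue",uv,a,fit(s,uv,.0095,.032,.072))
uv,a=blob(s,(6,220,150),(16,255,255),(277,199),12); print("orange",uv,a)
if a: print(fit(s,uv,.0095,.036,.076))
print(r.get_obs()["tcp_pos"])
E
```

```text
blue [449.60227273 231.68181818] 88 [0.45772798 0.43431892]
orange [271.67948718 197.97435897] 78
[0.55769965 0.00480404]
[0.45655804 0.3272338  0.17326054]
```

View pics/s5.png

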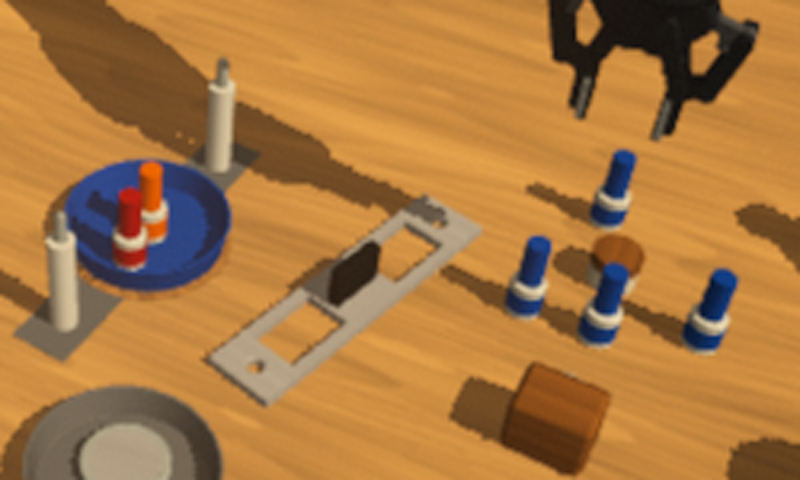

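Red and orange are both standing in the tray, and the target blue bottle is at (710,310) in the crop. Picking it up.

>>> {"fn": "apply_moves", "kwargs": {"rows": [[0.004,-0.22,0,0,0,0],[0.004,-0.428,0,0,0,0],[0.004,-0.428,0.15,0,0,0],[0.004,-0.428,0.26,0,0,0],[0.004,-0.428,0.26,0,0,0]]}}

```text
clock: 21.08
tcp_pos: [0.4585, 0.4289, 0.1061]
orientation: [3.137, -0.003, -0.005]
contact_force: [0.4, -0.1, 0.2]
grip_width: 0.0468
gripper_force: 0.0
```

>>> {"fn": "apply_moves", "kwargs": {"rows": [[0,0,0.14,0,0,0],[0,0,0.27,0,0,0],[0,0,0.27,0,0,0]]}}

```text
clock: 21.45
tcp_pos: [0.4586, 0.43, 0.04]
orientation: [3.139, -0.002, -0.003]
contact_force: [-0.1, -0.1, 0.8]
grip_width: 0.0468
gripper_force: 0.0
```

>>> {"fn": "apply_moves", "kwargs": {"rows": [[0,0,0,0,0,0],[0,0,0,0,0,0],[0,0,0,0,0,0],[0,0,0,0,0,0],[0,0,0,0,0,0]], "claw": 0}}

```text
clock: 22.08
tcp_pos: [0.46, 0.4328, 0.043]
orientation: [-3.139, 0.001, -0.004]
contact_force: [-0.5, -1.3, 7.8]
grip_width: 0.018
gripper_force: 39.2
```

>>> {"fn": "apply_moves", "kwargs": {"rows": [[0,0,-0.1,0,0,0],[0,0,-0.25,0,0,0],[0,0,-0.48,0,0,0],[0,0,-0.48,0,0,0],[0,0,-0.48,0,0,0]]}}

```text
clock: 22.7
tcp_pos: [0.4587, 0.4318, 0.1613]
orientation: [-3.141, 0.0, -0.001]
contact_force: [-0.7, -0.4, -0.5]
grip_width: 0.0179
gripper_force: 39.2
```

>>> {"fn": "apply_moves", "kwargs": {"rows": [[0.04,0.22,0,0,0,0],[0.08,0.44,0,0,0,0],[0.12,0.66,0,0,0,0],[0.15,0.86,0,0,0,0],[0.15,0.86,0,0,0,0]]}}

```text
clock: 23.32
tcp_pos: [0.4963, 0.211, 0.1592]
orientation: [3.138, -0.012, -0.004]
contact_force: [0.4, 1.3, -0.2]
grip_width: 0.0179
gripper_force: 39.3
```

>>> {"fn": "apply_moves", "kwargs": {"rows": [[0.03,0.22,0,0,0,0],[0.06,0.44,0,0,0,0],[0.09,0.66,0,0,0,0],[0.1,0.85,0,0,0,0],[0.1,0.85,0,0,0,0]]}}

```text
clock: 23.95
tcp_pos: [0.5204, 0.0005, 0.1597]
orientation: [3.14, -0.01, -0.004]
contact_force: [0.5, 1.0, -0.7]
grip_width: 0.0179
gripper_force: 39.3
```

>>> {"fn": "apply_moves", "kwargs": {"rows": [[0,0,0.1,0,0,0],[0,0,0.2,0,0,0],[0,0,0.3,0,0,0],[0,0,0.37,0,0,0],[0,0,0.37,0,0,0]]}}

```text
clock: 24.58
tcp_pos: [0.52, 0.0054, 0.0669]
orientation: [-3.141, -0.002, 0.005]
contact_force: [0.4, -0.2, -1.0]
grip_width: 0.0181
gripper_force: 39.3
```

>>> {"fn": "apply_moves", "kwargs": {"rows": [[0,0,0.03,0,0,0],[0,0,0.074,0,0,0],[0,0,0.074,0,0,0]]}}

```text
clock: 24.95
tcp_pos: [0.5206, 0.0044, 0.0492]
orientation: [3.141, -0.0, -0.002]
contact_force: [-0.5, -0.4, 0.3]
grip_width: 0.0181
gripper_force: 39.3
```

>>> {"fn": "apply_moves", "kwargs": {"rows": [[0,0,0,0,0,0],[0,0,0,0,0,0],[0,0,0,0,0,0]], "claw": 0.5}}

```text
clock: 25.32
tcp_pos: [0.5214, 0.0044, 0.0501]
orientation: [-3.142, 0.0, -0.001]
contact_force: [0.1, -0.2, 0.6]
grip_width: 0.0428
gripper_force: 0.0
```

>>> {"fn": "apply_moves", "kwargs": {"rows": [[0,0,-0.15,0,0,0],[0,0,-0.35,0,0,0],[0,0,-0.5,0,0,0],[0,0.2,-0.5,0,0,0],[0,0.44,-0.5,0,0,0]]}}

```text
clock: 25.95
tcp_pos: [0.5219, -0.1055, 0.176]
orientation: [-3.141, -0.005, -0.004]
contact_force: [0.5, -0.3, -0.1]
grip_width: 0.0425
gripper_force: 0.0
```

>>> {"fn": "apply_moves", "kwargs": {"rows": [[0,0.22,0,0,0,0],[0,0.42,0,0,0,0],[0,0.42,0,0,0,0]]}}

```text
clock: 26.32
tcp_pos: [0.52, -0.2158, 0.1749]
orientation: [3.139, -0.013, 0.0]
contact_force: [0.2, 0.3, -1.0]
grip_width: 0.0427
gripper_force: 0.0
```

```bash
python3 - <<'E'
from h import *
import pickle
s=r.grab_frame("scene"); t=r.grab_frame("top"); pickle.dump((s,t),open("pq1.pkl","wb"))
for n,P in(("s",s),("t",t)):
    for th,z in(("frame",.0),("pins",.09)):
        for d in r.landmark_of(P,th)[:1]: print(n,th,d["conf"],w(P,d["point"],z))
a=cv2.resize(s["pixels"][150:270,235:395],(400,300),interpolation=cv2.INTER_CUBIC)
b=cv2.resize(t["pixels"][150:255,185:325],(400,300),interpolation=cv2.INTER_CUBIC)
c=cv2.resize(t["pixels"][165:240,185:285],(800,600),interpolation=cv2.INTER_CUBIC)[:300]
cv2.imwrite("pics/c6.png",np.vstack([np.hstack([a,b])])[:,:,::-1])
hsv=cv2.cvtColor(t["pixels"],cv2.COLOR_RGB2HSV)
m=cv2.inRange(hsv,(0,0,90),(180,70,255)); c=np.zeros_like(m); c[155:250,185:238]=255; m&=c
k,l,st,ce=cv2.connectedComponentsWithStats(m); i=1+st[1:,4].argmax(); print(st[i],ce[i])
h=cv2.findNonZero((l==i).astype(np.uint8)); bx=cv2.boxPoints(cv2.minAreaRect(h)); W=np.array([w(t,b,.008)[:2] for b in bx]); print(W.round(4),W.mean(0),np.linalg.norm(W-np.roll(W,1,0),axis=1))
E
```

```text
s frame 0.62 [0.53720571 0.17713586 0.        ]
s pins 0.46 [0.62546121 0.19661255 0.09      ]
t frame 0.59 [0.54238305 0.17564552 0.        ]
t pins 0.63 [ 0.75744702 -0.11345941  0.09      ]
[193 166  38  75 830] [211.53975904 203.44337349]
[[0.4219 0.2489]
 [0.6793 0.1658]
 [0.6586 0.1063]
 [0.4023 0.1907]] [0.54050918 0.1779304 ] [0.06143302 0.27056285 0.06293627 0.26981875]
```

View pics/c6.png

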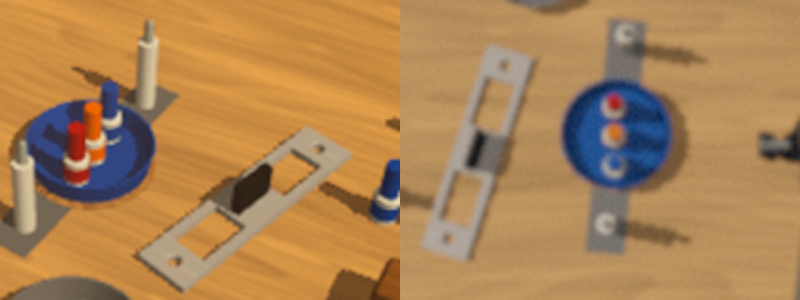

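Crop shows all three bottles standing in the tray (red, orange, blue in a row), and the frame is unmoved with its handle at (250,185). Refining the pins, and meanwhile moving above the frame handle.

```bash
python3 - <<'E'
from h import *
import pickle; s,t=pickle.load(open("pq1.pkl","rb"))
print("obs",r.get_obs()["tcp_pos"])
for n,P,l in(("s",s,[(.4465,.0172),(.6738,-.0066)]),("t",t,[(.4465,.0172),(.6738,-.0066)])):
    hsv=cv2.cvtColor(P["pixels"],cv2.COLOR_RGB2HSV).astype(int)
    big=cv2.GaussianBlur(P["pixels"],(0,0),.6)
    for x,y in l:
        print(n,"pred tip",px(P,[x,y,.12]).round(1),"posttop",px(P,[x,y,.09]).round(1),"foot",px(P,[x,y,0]).round(1))
        a=px(P,[x,y,.122]); b=px(P,[x,y,-.005]) if n=="s" else a
        x0=int(a[0])-8; y0,y1=int(min(a[1],b[1]))-(3 if n=="s" else 8),int(max(a[1],b[1]))+(2 if n=="s" else 9)
        for v in range(y0,y1): print(v,x0,"S",*hsv[v,x0:x0+18,1],"V",*hsv[v,x0:x0+18,2])
E
```

```text
obs [ 0.52145006 -0.20877124  0.17483359]
s pred tip [295.3 157.4] posttop [294.8 166.2] foot [293.3 191.2]
153 287 S 175 173 173 174 175 173 172 173 172 173 176 174 175 173 173 174 173 174 V 202 206 206 207 207 206 208 206 206 206 206 207 206 206 206 207 209 209
154 287 S 175 174 174 175 173 172 173 173 173 174 174 172 174 175 175 173 173 175 V 198 198 199 202 205 207 208 208 208 209 207 206 207 207 206 205 206 206
155 287 S 173 174 176 173 173 174 174 173 173 174 173 174 173 173 173 175 174 175 V 204 201 198 199 199 202 202 206 208 208 209 208 209 209 208 207 208 207
156 287 S 176 171 174 173 175 173 171 174 174 173 173 173 173 174 174 174 172 172 V 206 207 207 206 203 201 201 201 202 204 206 208 211 209 209 209 211 212
157 287 S 173 174 175 174 176 172 170 158 157 170 173 175 174 172 173 174 172 172 V 208 207 206 207 206 207 195 192 198 200 202 203 204 207 209 210 210 211
158 287 S 172 172 173 174 172 172 151 109 108 145 172 175 173 174 174 173 174 173 V 210 210 209 208 207 200 164 166 192 204 206 203 203 204 204 206 208 209
159 287 S 173 172 172 173 173 167 125 73 62 121 170 174 
[... 15482 characters left out ...]
2 173
163 254 S 126 125 119 97 54 32 31 35 32 34 36 35 35 37 25 36 80 108 V 190 190 184 157 132 128 150 174 185 178 163 152 133 118 112 122 141 174
164 254 S 126 128 117 92 50 29 31 34 37 37 37 37 36 34 20 39 88 116 V 188 185 179 158 132 124 138 159 167 167 160 144 119 104 100 104 131 165
165 254 S 125 129 117 82 47 26 33 38 43 40 41 41 45 24 27 44 96 120 V 186 184 177 153 124 118 131 136 142 135 131 118 102 84 85 86 114 147
166 254 S 125 124 114 80 38 27 30 35 38 35 41 43 32 38 32 42 90 125 V 185 183 174 149 126 121 120 124 122 109 106 102 88 80 72 79 99 120
167 254 S 127 126 113 74 36 30 22 30 36 39 32 49 28 26 25 53 93 120 V 183 180 171 145 126 118 118 118 114 104 96 94 82 78 71 82 93 113
```

>>> {"fn": "apply_moves", "kwargs": {"rows": [[0,-0.22,0,0,0,0.11],[0.02,-0.44,0,0,0,0.199],[0.04,-0.66,0,0,0,0.199],[0.06,-0.9,0,0,0,0.199],[0.06,-0.9,0,0,0,0.199]]}}

```text
clock: 27.25
tcp_pos: [0.5361, 0.022, 0.1751]
orientation: [-3.103, 0.471, -0.0]
contact_force: [0.4, -0.8, -0.4]
grip_width: 0.0425
gripper_force: 0.0
```

Pins now from edge readings (scene view was verified to 1 mm against the placed bottles); compute the stand pose, and move closer to the frame.

```bash
python3 - <<'E'
from h import *
import pickle; s,t=pickle.load(open("pq1.pkl","rb"))
a=np.array([.4465,.0172]);b=np.array([.6738,-.0066])
pa=px(s,[*a,.105])+[-.65,.6]; pb=px(s,[*b,.105])+[-1.55,.5]
A=w(s,pa,.105)[:2];B=w(s,pb,.105)[:2]; print("scene",A,B,(A+B)/2,np.linalg.norm(A-B),np.degrees(np.arctan2(*(B-A)[::-1])))
A=w(t,(256.1,227.3),.09)[:2];B=w(t,(262.9,161.6),.09)[:2]; print("top",A,B,(A+B)/2,np.linalg.norm(A-B),np.degrees(np.arctan2(*(B-A)[::-1])))
# top-camera check with known bottles (robot coordinates)
for n,lo,hi,x,y in(("red",(0,170,80),(6,255,255),.5941,.0046),("red2",(174,170,80),(180,255,255),.5941,.0046),("orange",(7,170,80),(18,255,255),.5578,.005)):
    g=px(t,[x,y,.076]); uv,ar=blob(t,lo,hi,g,6); print(n,g,uv,ar, uv is not None and w(t,uv,.076))
P=r.get_obs(); print(P["tcp_pos"])
# shift to frame handle in tool axes
Rm=R.from_rotvec(P["orientation"]).as_matrix(); d=np.array([.5405,.178,.1])-P["tcp_pos"]; print("units",(Rm.T@d/.25).round(3),"yaw",np.degrees(np.arctan2(Rm[1,0],Rm[0,0])))
E
```

```text
scene [0.44975695 0.01680459] [ 0.67703656 -0.00896001] [0.56339676 0.00392229] 0.2287352973440243 -6.467486107713555
top [0.44804129 0.01677771] [ 0.67311146 -0.00840685] [0.56057637 0.00418543] 0.22647482410762224 -6.384636588365096
red [259.38028563 184.88791779] [259.71428571 186.        ] 7 [0.59021065 0.00348038 0.076     ]
red2 [259.38028563 184.88791779] [260.         184.33333333] 3 [0.59601229 0.00244074 0.076     ]
orange [259.3572595  195.33400602] [260. 196.] 9 [0.55547276 0.00280774 0.076     ]
[0.53614768 0.02198017 0.17505126]
units [-0.168 -0.6    0.302] yaw -17.262676055055067
```

>>> {"fn": "apply_moves", "kwargs": {"rows": [[-0.06,-0.22,0,0,0,0.007],[-0.12,-0.44,0,0,0,0.007],[-0.162,-0.605,0.1,0,0,0.007],[-0.162,-0.605,0.3,0,0,0.007],[-0.162,-0.605,0.3,0,0,0.007]]}}

```text
clock: 27.88
tcp_pos: [0.541, 0.1697, 0.0967]
orientation: [3.096, -0.504, -0.01]
contact_force: [-0.2, -0.1, 0.3]
grip_width: 0.0427
gripper_force: 0.0
```

```bash
python3 - <<'E'
from h import *
s=r.grab_frame("scene"); save(s,"s7.png",(270,140,130,110),5)
P=r.get_obs(); Rm=R.from_rotvec(P["orientation"]).as_matrix(); print(P["tcp_pos"],np.degrees(np.arctan2(Rm[1,0],Rm[0,0])))
hsv=cv2.cvtColor(s["pixels"],cv2.COLOR_RGB2HSV); m=cv2.inRange(hsv,(0,0,0),(180,140,60)); c=np.zeros_like(m); c[210:250,315:350]=255; m&=c
k,l,st,ce=cv2.connectedComponentsWithStats(m); i=1+st[1:,4].argmax(); print(st[i],ce[i],w(s,ce[i],.026), "pred",px(s,[.5405,.178,.026]))
E
```

```text
[0.54299536 0.16975974 0.09898967] -18.5574971007698
[329 216  14  19 135] [335.96296296 224.11851852] [0.5379504  0.17898452 0.026     ] pred [335.22997662 224.61705856]
```

View pics/s7.png

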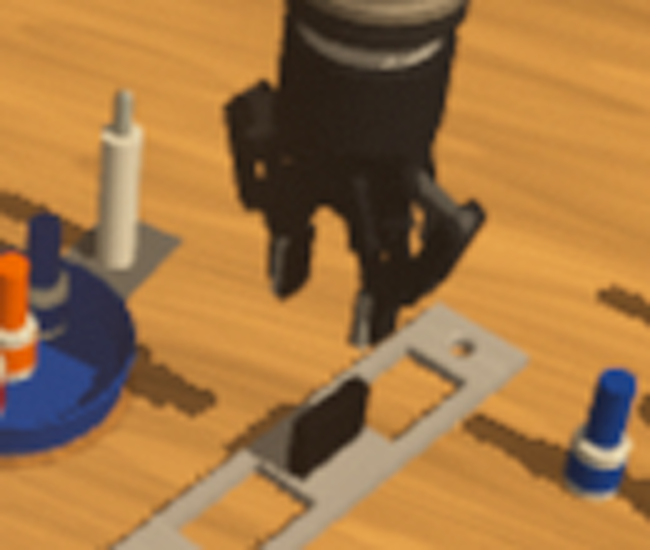

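The gripper is about 9 mm off the handle centre in y (handle at (330,425) in the crop). I'll correct that, descend and pinch.

>>> {"fn": "apply_moves", "kwargs": {"rows": [[-0.026,-0.029,0,0,0,-0.007],[-0.026,-0.029,0.1,0,0,-0.007],[-0.026,-0.029,0.22,0,0,-0.007],[-0.026,-0.029,0.324,0,0,-0.007],[-0.026,-0.029,0.324,0,0,-0.007]]}}

```text
clock: 28.55
tcp_pos: [0.54, 0.1797, 0.0191]
orientation: [3.103, -0.489, -0.001]
contact_force: [0.2, -0.6, 0.2]
grip_width: 0.0425
gripper_force: 0.0
```

>>> {"fn": "apply_moves", "kwargs": {"rows": [[0,0,0,0,0,0],[0,0,0,0,0,0],[0,0,0,0,0,0],[0,0,0,0,0,0],[0,0,0,0,0,0]], "claw": 0, "newtons": 60}}

```text
clock: 29.18
tcp_pos: [0.5417, 0.1801, 0.0209]
orientation: [-3.102, 0.49, -0.004]
contact_force: [-1.8, -0.7, 7.4]
grip_width: 0.0111
gripper_force: 60.8
```

```bash
cat >> h.py <<'E'
def pose():
    P=r.get_obs(); Rm=R.from_rotvec(P["orientation"]).as_matrix(); print(P["tcp_pos"].round(4),"yaw",np.degrees(np.arctan2(Rm[1,0],Rm[0,0])).round(2),"z",Rm[:,2].round(3),"F",P["contact_force"].round(1),"w",P["grip_width"]); return P,Rm
def to(x,y,z,yaw):
    P,Rm=pose(); d=Rm.T@(np.array([x,y,z])-P["tcp_pos"])/.25; T=R.from_euler("z",yaw,degrees=True).as_matrix()@np.diag([1,-1,-1.])
    print("units",d.round(3),(R.from_matrix(Rm.T@T).as_rotvec()/(np.pi/2)).round(4))
E
python3 -c "
from h import *
to(.5628,.0045,.18,-6.4)"
```

```text
[0.5417 0.1801 0.0209] yaw -17.94 z [ 0.003  0.001 -1.   ] F [-1.8 -0.7  7.4] w 0.011071323235436229
units [ 0.298  0.641 -0.637] [-0.001  -0.0017 -0.1282]
```

>>> {"fn": "apply_moves", "kwargs": {"rows": [[0,0,-0.1,0,0,0],[0,0,-0.25,0,0,0],[0,0,-0.42,0,0,0],[0,0,-0.56,0,0,0],[0,0,-0.56,0,0,0]]}}

```text
clock: 29.8
tcp_pos: [0.5424, 0.1806, 0.1626]
orientation: [-3.1, 0.489, -0.01]
contact_force: [0.0, -0.1, -2.2]
grip_width: 0.011
gripper_force: 59.7
```

>>> {"fn": "apply_moves", "kwargs": {"rows": [[0.06,0.13,0,0,0,-0.03],[0.12,0.27,0,0,0,-0.06],[0.19,0.4,0,0,0,-0.09],[0.25,0.53,0,0,0,-0.12],[0.298,0.641,0,0,0,-0.128]]}}

```text
clock: 30.42
tcp_pos: [0.561, 0.0026, 0.1577]
orientation: [3.136, -0.176, -0.003]
contact_force: [-0.4, -0.2, -1.9]
grip_width: 0.0107
gripper_force: 59.6
```

>>> {"fn": "apply_moves", "kwargs": {"rows": [[0,0,0,0,0,0],[0,0,0,0,0,0]]}}

```text
clock: 30.68
tcp_pos: [0.5612, 0.0049, 0.1581]
orientation: [-3.136, 0.175, 0.002]
contact_force: [-0.9, 0.1, -1.2]
grip_width: 0.0113
gripper_force: 59.5
```

```bash
python3 - <<'E'
from h import *
import pickle
pose(); s=r.grab_frame("scene"); t=r.grab_frame("top"); pickle.dump((s,t),open("pq2.pkl","wb"))
a=cv2.resize(s["pixels"][110:230,220:340],(400,400),interpolation=cv2.INTER_CUBIC)
b=cv2.resize(t["pixels"][130:250,200:320],(400,400),interpolation=cv2.INTER_CUBIC)
cv2.imwrite("pics/c8.png",np.hstack([a,b])[:,:,::-1])
E
```

```text
[0.5612 0.0049 0.1581] yaw -6.39 z [-0.001  0.    -1.   ] F [-0.9  0.1 -1.2] w 0.01129655545842947
```

View pics/c8.png

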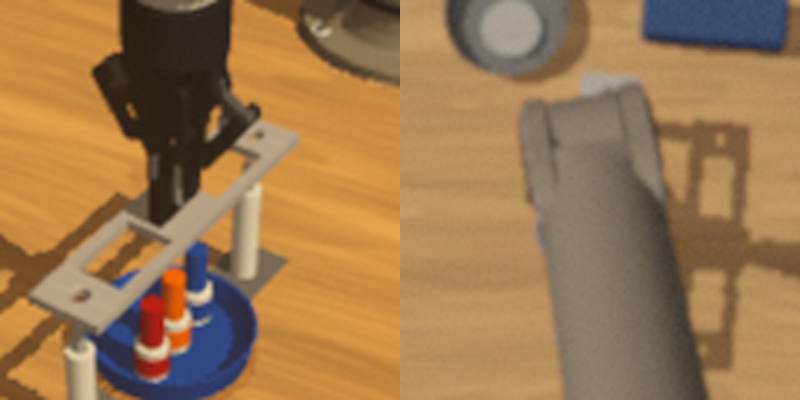

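Scene crop: the frame hovers over the posts, with its holes at (81,296) and (260,133) in the crop. Measuring the holes against the pins in the same camera.

```bash
python3 - <<'E'
from h import *
import pickle; s,t=pickle.load(open("pq2.pkl","rb"))
im=s["pixels"].astype(float); hsv=cv2.cvtColor(s["pixels"],cv2.COLOR_RGB2HSV).astype(int)
c0=np.array([.5612,.0049]); u=np.array([np.cos(np.radians(-6.4)),np.sin(np.radians(-6.4))])
H=[]
for sgn,gu in((-1,(298,150)),(1,(244.3,198.8))):
    print("pred",px(s,[*(c0+sgn*.115*u),.145]).round(2))
    x0,y0=int(gu[0])-6,int(gu[1])-5
    for v in range(y0,y0+11): print(v,x0,*hsv[v,x0:x0+13,1],"|",*hsv[v,x0:x0+13,2])
E
```

```text
pred [295.88 149.86]
145 292 88 77 73 72 80 104 146 167 173 173 172 172 171 | 61 73 94 99 80 113 180 202 204 204 203 202 203
146 292 89 88 74 79 73 82 102 120 134 151 166 173 172 | 57 61 79 87 115 168 193 200 202 204 206 205 205
147 292 101 89 83 75 69 67 67 67 76 101 129 146 156 | 53 57 68 112 166 183 183 184 187 194 201 204 206
148 292 114 97 76 69 64 68 68 68 69 68 79 92 106 | 49 58 118 171 182 175 176 180 184 185 187 191 195
149 292 109 78 69 65 68 73 72 70 70 67 68 68 67 | 54 104 170 183 166 147 148 174 182 183 184 183 184
150 292 78 71 75 91 95 85 78 70 68 67 69 66 67 | 104 158 173 169 148 114 115 163 184 183 184 182 183
151 292 72 68 85 114 125 102 72 68 65 67 66 65 67 | 164 180 179 185 174 143 146 176 185 186 185 184 184
152 292 66 65 77 93 100 85 67 68 65 66 64 64 66 | 182 184 185 189 191 181 180 185 187 188 186 186 186
153 292 70 68 65 65 65 67 67 67 67 68 66 66 67 | 171 181 183 184 184 184 182 183 184 185 186 188 187
154 292 78 72 72 67 65 65 65 68 69 67 68 69 67 | 131 152 162 171 180 183 183 184 185 183 184 185 184
155 292 87 78 79 77 71 69 66 68 66 68 67 69 68 | 108 104 
[... 482 characters left out ...]
68 67 66 67 70 71 77 74 68 67 67 65 | 184 185 187 188 182 167 147 126 135 169 183 184 183
198 238 68 67 68 68 78 86 93 92 82 71 65 66 67 | 183 183 179 172 161 149 134 116 109 159 184 185 184
199 238 68 68 67 77 104 141 152 123 83 67 64 66 67 | 184 184 178 166 142 123 114 118 141 175 186 185 183
200 238 67 68 68 80 96 101 98 92 73 66 66 65 67 | 184 185 184 173 154 144 145 156 177 188 189 187 187
201 238 68 65 67 67 68 67 68 65 65 66 66 67 66 | 185 184 186 184 184 183 183 183 184 186 186 187 189
202 238 71 68 67 67 66 67 67 65 68 66 64 68 67 | 172 181 186 183 185 184 184 183 184 182 183 185 186
203 238 76 73 71 67 65 66 68 66 66 67 67 66 67 | 134 153 166 180 184 185 185 185 185 184 182 182 184
```

```bash
python3 - <<'E'
from h import *
import pickle; s,t=pickle.load(open("pq2.pkl","rb"))
A=w(s,(296.4,150.35),.1452)[:2];B=w(s,(243.95,198.15),.1452)[:2]
print(A,B,"centre",(A+B)/2,np.linalg.norm(A-B),np.degrees(np.arctan2(*(B-A)[::-1])))
for d in r.landmark_of(r.grab_frame("scene"),"frame")[:1]: print(d["conf"],w(s,d["point"],.137))
E
```

```text
[0.44854864 0.01997557] [ 0.67703975 -0.00602778] centre [0.5627942 0.0069739] 0.22996599904370732 -6.49259273065402
0.67 [0.55958396 0.00169051 0.137     ]
```

>>> {"fn": "apply_moves", "kwargs": {"rows": [[0.0035,0.0097,0,0,0,0],[0.0035,0.0097,0.03,0,0,0],[0.0035,0.0097,0.06,0,0,0],[0.0035,0.0097,0.084,0,0,0],[0.0035,0.0097,0.084,0,0,0]]}}

```text
clock: 31.5
tcp_pos: [0.562, 0.0018, 0.137]
orientation: [3.136, -0.175, -0.002]
contact_force: [-0.2, -0.7, -2.3]
grip_width: 0.0104
gripper_force: 59.6
```

```bash
python3 - <<'E'
from h import *
import pickle
pose(); s=r.grab_frame("scene"); pickle.dump(s,open("pq3.pkl","wb"))
a=cv2.resize(s["pixels"][140:175,275:320],(400,311),interpolation=cv2.INTER_CUBIC)
b=cv2.resize(s["pixels"][190:225,225:270],(400,311),interpolation=cv2.INTER_CUBIC)
cv2.imwrite("pics/c9.png",np.hstack([a,b])[:,:,::-1])
E
```

```text
[0.562  0.0018 0.137 ] yaw -6.4 z [-0.001 -0.    -1.   ] F [-0.2 -0.7 -2.3] w 0.010442063571088662
```

View pics/c9.png

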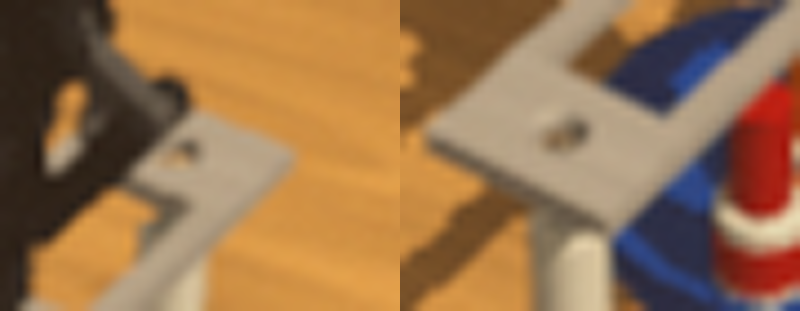

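No contact force with the tips 4 mm inside both holes, and grey shows in the right hole at (563,130). Continuing down in small steps.

>>> {"fn": "apply_moves", "kwargs": {"rows": [[0,0,0.01,0,0,0],[0,0,0.02,0,0,0],[0,0,0.03,0,0,0],[0,0,0.036,0,0,0],[0,0,0.036,0,0,0]]}}

```text
clock: 32.17
tcp_pos: [0.5624, 0.0019, 0.1286]
orientation: [3.137, -0.175, -0.0]
contact_force: [-0.5, 0.3, -1.5]
grip_width: 0.0107
gripper_force: 59.6
```

>>> {"fn": "apply_moves", "kwargs": {"rows": [[0,0,0.02,0,0,0],[0,0,0.035,0,0,0],[0,0,0.05,0,0,0],[0,0,0.062,0,0,0],[0,0,0.062,0,0,0]]}}

```text
clock: 32.8
tcp_pos: [0.5623, 0.0018, 0.113]
orientation: [3.137, -0.175, -0.001]
contact_force: [0.5, 0.5, -2.1]
grip_width: 0.011
gripper_force: 59.6
```

>>> {"fn": "apply_moves", "kwargs": {"rows": [[0,0,0.004,0,0,0],[0,0,0.008,0,0,0],[0,0,0.01,0,0,0]]}}

```text
clock: 33.17
tcp_pos: [0.5625, 0.0019, 0.1109]
orientation: [-3.137, 0.175, -0.0]
contact_force: [-2.6, -0.4, 3.3]
grip_width: 0.0109
gripper_force: 60.3
```

The frame is seated: contact at z = 0.1109, exactly as expected. Release and rise.

>>> {"fn": "apply_moves", "kwargs": {"rows": [[0,0,0,0,0,0],[0,0,0,0,0,0],[0,0,0,0,0,0]], "claw": 0.5}}

```text
clock: 33.55
tcp_pos: [0.5627, 0.0019, 0.111]
orientation: [-3.137, 0.175, -0.001]
contact_force: [-0.3, 0.3, 0.6]
grip_width: 0.0427
gripper_force: 0.0
```

>>> {"fn": "apply_moves", "kwargs": {"rows": [[0,0,-0.08,0,0,0],[0,0,-0.2,0,0,0],[0,0,-0.4,0,0,0],[0,0.22,-0.4,0,0,-0.07],[0,0.44,-0.4,0,0,-0.071]]}}

```text
clock: 34.17
tcp_pos: [0.5507, -0.1082, 0.2119]
orientation: [3.141, 0.005, 0.004]
contact_force: [0.6, -0.8, -0.8]
grip_width: 0.0428
gripper_force: 0.0
```

>>> {"fn": "apply_moves", "kwargs": {"rows": [[0,0.22,0,0,0,0],[0,0.44,0,0,0,0],[0,0.6,0,0,0,0],[0,0.6,0,0,0,0]], "claw": 0}}

```text
clock: 34.67
tcp_pos: [0.549, -0.262, 0.2107]
orientation: [3.14, -0.011, -0.001]
contact_force: [1.1, -0.3, 0.3]
grip_width: -0.0
gripper_force: 0.0
```

```bash
python3 - <<'E'
from h import *
pose(); s=r.grab_frame("scene"); t=r.grab_frame("top")
a=cv2.resize(s["pixels"][115:235,130:310],(800,533),interpolation=cv2.INTER_CUBIC); cv2.imwrite("pics/c10.png",a[:,:,::-1])
for lo,hi in(((0,180,80),(5,255,255)),):
    uv,ar=blob(s,lo,hi,(152.9,165.6),8); print(uv,ar,fit(s,uv,.015,.054,.06,(.6,-.36)), w(s,uv,.058))
uv,ar=blob(t,(0,150,80),(6,255,255),(363.8,184.3),8); print(uv,ar,w(t,uv,.06))
hsv=cv2.cvtColor(t["pixels"],cv2.COLOR_RGB2HSV)
m=cv2.inRange(hsv,(0,0,90),(180,60,255)); c=np.zeros_like(m); c[145:245,248:272]=255; m&=c
k,l,st,ce=cv2.connectedComponentsWithStats(m); i=1+st[1:,4].argmax(); print(st[i],ce[i],w(t,ce[i],.098))
E
```

```text
[ 0.549  -0.262   0.2107] yaw -0.39 z [-0.    -0.002 -1.   ] F [ 1.1 -0.3  0.3] w -3.3632040725856226e-05
[152.83636364 165.74545455] 55 [ 0.59797887 -0.3585214 ] [ 0.59903535 -0.35747035  0.058     ]Traceback (most recent call last):
  File "<stdin>", line 6, in <module>
  File "h.py", line 13, in w
    K=np.array(p["intrinsics"]); d=np.linalg.solve(K,[uv[0],uv[1],1]); d=att(p)@(d*[1,-1,-1])
                                                      ~~^^^
TypeError: 'NoneType' object is not subscriptable
```

View pics/c10.png

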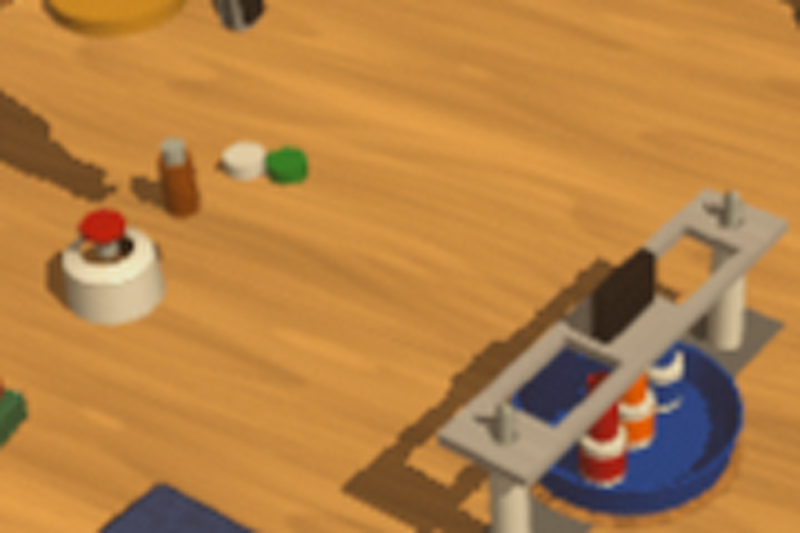

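The frame sits flat with both pins protruding (at (505,420) and (732,208)), and the bottles stand below it. Now the plunger.

>>> {"fn": "apply_moves", "kwargs": {"rows": [[0.1,0.2,0,0,0,0],[0.196,0.384,0.1,0,0,0],[0.196,0.384,0.3,0,0,0],[0.196,0.384,0.5,0,0,0],[0.196,0.384,0.54,0,0,0]]}}

```text
clock: 35.4
tcp_pos: [0.5976, -0.3499, 0.0721]
orientation: [-3.137, -0.004, 0.009]
contact_force: [0.6, 0.6, 0.2]
grip_width: 0.0
gripper_force: 0.0
```

>>> {"fn": "apply_moves", "kwargs": {"rows": [[0,0,0.03,0,0,0],[0,0,0.05,0,0,0],[0,0,0.07,0,0,0],[0,0,0.09,0,0,0],[0,0,0.09,0,0,0]]}}

```text
clock: 36.02
tcp_pos: [0.6003, -0.3538, 0.0542]
orientation: [3.141, -0.0, 0.004]
contact_force: [1.3, -0.4, 4.2]
grip_width: 0.0001
gripper_force: 2.2
```

>>> {"fn": "apply_moves", "kwargs": {"rows": [[0,0,0.015,0,0,0],[0,0,0.025,0,0,0],[0,0,0.035,0,0,0],[0,0,0.035,0,0,0],[0,0,0.035,0,0,0]]}}

```text
clock: 36.65
tcp_pos: [0.6005, -0.3539, 0.0497]
orientation: [3.141, -0.001, 0.005]
contact_force: [-8.8, 5.4, 31.6]
grip_width: 0.0002
gripper_force: 15.6
```

At the stop: z = 0.0497 with 31.6 N, well past the 6.5 N needed. Release and back off.

>>> {"fn": "apply_moves", "kwargs": {"rows": [[0,0,-0.04,0,0,0],[0,0,-0.15,0,0,0],[0,0,-0.35,0,0,0],[0,0,-0.55,0,0,0],[0,0,-0.55,0,0,0]]}}

```text
clock: 37.28
tcp_pos: [0.6013, -0.355, 0.1872]
orientation: [3.138, -0.001, 0.011]
contact_force: [-0.2, -0.1, -0.1]
grip_width: 0.0001
gripper_force: 0.0
```

>>> {"fn": "apply_moves", "kwargs": {"rows": [[-0.2,0,0,0,0,0],[-0.4,-0.1,0,0,0,0],[-0.45,-0.1,0,0,0,0],[-0.45,-0.1,0,0,0,0]]}}

```text
clock: 37.78
tcp_pos: [0.4861, -0.3288, 0.1819]
orientation: [3.141, -0.002, -0.001]
contact_force: [0.6, -0.0, -0.6]
grip_width: 0.0001
gripper_force: 0.0
```

```bash
python3 - <<'E'
from h import *
pose(); s=r.grab_frame("scene"); save(s,"s11.png",(120,90,380,285),2.1)
uv,ar=blob(s,(0,180,80),(5,255,255),(152.9,165.6),8); print(uv,ar)
E
```

```text
[ 0.4861 -0.3288  0.1819] yaw -0.06 z [-0. -0. -1.] F [ 0.6 -0.  -0.6] w 9.41024718304176e-05
[152.83636364 165.74545455] 55
```

View pics/s11.png

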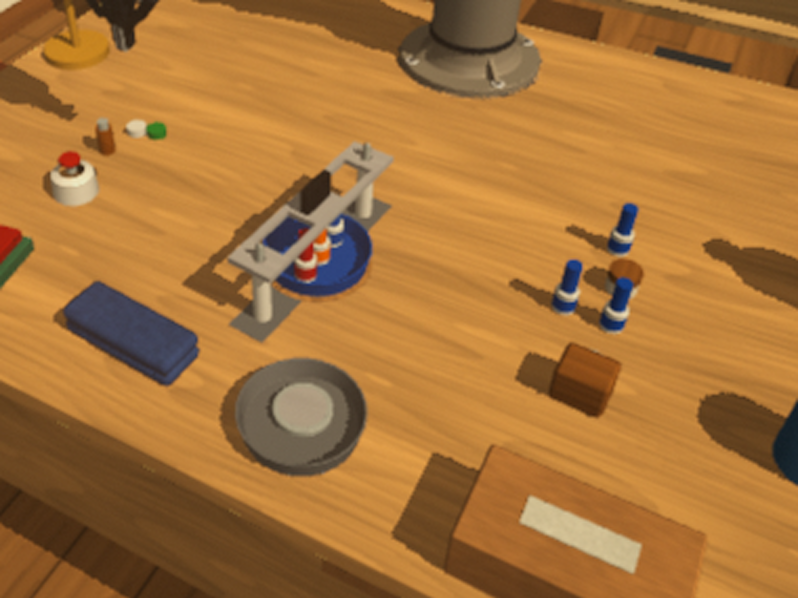

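The frame is on both pins over the tray with the three bottles (around (315,240)). The plunger head is back up at (69,160), at the same pixel as before the press. Nothing else has moved, so I'm handing in.

```bash
python3 -c "
from bench import r
print(r.hand_in())"
```

```text
the job is handed in; nothing more can be done
None
```

I handed the job in at about 38 s of the 208 s allowed: the tray is on the cork mark with the red, orange and leftmost blue bottles upright in it (green and yellow were absent), the frame is down on both pins, and the plunger was pressed to its stop and sprang back.

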